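# Set the bowl under the spice grinder and shift its gear lever to fast

### The job

Set the steel bowl upright on the bench with the grinder's spout over the middle of it, without dropping it. Only then shift the grinder's gear lever out of its off slot (red dot), through the zigzag gate and fully home into the closed end of the fast slot (two green dots), and let go. Leave the cobek, the ulekan and the jar where they are.

Things in the scene. Friction and masses are not known exactly. Their poses are not given: they have to be found in the camera images.
- grinder: white bench-top spice-paste grinder, fixed; its place and yaw differ each time. Housing 200 mm (its x) by 220 mm (its y), deck 198 mm above the bench. Origin: under the middle of the housing at bench height, z up. From its +y side sticks a steel mill barrel, axis 150 mm up, widest part a 96 mm disc at y = 186 to 208 mm, that ends in the spout
- feed_pan (a point): middle of the floor of the open feed pan on the barrel, 202 mm above the bench; the pan is 120 mm (grinder's x) by 100 mm (its y), its rim 230 mm above the bench
- gate (a point): middle of the steel gate plate on the deck, right above the grinder's origin, 206 mm above the bench; 80 mm (grinder's x) by 100 mm (y), 4 mm thick. Opening for the 10 mm lever rod: three slots 16 mm wide, side by side along the grinder's y (off, slow, fast), each from x = -20 to +20 mm, parted by 10 mm ribs with one passage each. Dots: red off, one yellow slow, two green fast
- gate_off (a point): where the rod stands in the gate plate at the closed end of the off slot: x = +15, y = -26 mm from point gate, along the grinder's axes. The way to fast, in the same mm: to x = -12, y = -26; across to x = -12, y = 0; along slow to x = +12, y = 0; across to x = +12, y = +26; back to the closed end of fast
- gate_slow (a point): middle of the slow slot (x = 0, y = 0 from point gate). Off and slow are joined only at their -x ends, by a passage from x = -20 to -4 mm; slow and fast only at their +x ends, by a passage from x = +4 to +20 mm
- gate_fast (a point): where the rod stands in the gate plate at the closed end of the fast slot, its goal: x = -15, y = +26 mm from point gate, along the grinder's axes
- lever_pivot (a point): pivot of the gear lever, inside the housing right below point gate, 106 mm above the bench (100 mm below the gate plate)
- lever_ball (a point): centre of the black ball knob, 38 mm diameter, on top of the gear lever, 190 mm from the pivot, about 290 mm above the bench. The rod is straight and leans about the pivot both ways: at the gate plate it moves 0.53 times as far as the ball. No spring: the pivots are stiff, about 2 N at the ball moves it, and it stays where it is left
- gear_across (a joint): lean of the gear lever along the grinder's y, rad, 0 upright, positive towards +y (the spout side): off slot -0.254, slow slot 0, fast slot +0.254. Ball seen from the pivot, grinder's axes: 190 mm times (sin(along), sin(across) cos(along), cos(across) cos(along))
- gear_along (a joint): lean of the gear lever along the grinder's x, rad, 0 upright, positive towards +x: about +0.145 at the +x slot ends and -0.145 at the -x slot ends; about 0.115 either way is the middle of the passages. It starts between 0.10 and 0.14, in the off slot
- spout_mouth (a point): centre of the downward mouth of the grinder's spout, a steel tube of 44 mm outer diameter; 115 mm above the bench, at (0, 250, 115) mm in the grinder's frame
- bowl: double-walled stainless steel bowl, loose, empty, about 0.3 kg: outer diameter 190 mm at the rim, 104 mm at the foot, 65 mm high, wall 8 mm thick and nearly vertical over its upper 30 mm; inner floor 6 mm up. Origin: centre of its underside, z up. It starts upright on the bench, to the left of the spout
- bowl_rim (a point): centre of the bowl's mouth, 65 mm above its underside
- cobek: brown clay cobek (shallow mortar dish), loose, 180 mm diameter, 50 mm high; origin: centre of its underside. Bystander
- ulekan: dark stone ulekan (bent pestle) lying on the bench, loose, about 170 mm long along its x, 47 mm thick at most; origin: at bench height below its middle. Bystander
- jar: small glass jar with a red cap, loose, 68 mm diameter, 95 mm high; origin: centre of its underside. Bystander
Mind the look-alikes: they are no part of the job. What is meant by the bowl is not purple, and is the smaller of those in its own colour.

How it is judged:
On the way, in this order (a step that is already met when the one before it is completed fails the run):
1. the bowl stands released on the bench under the spout, with the lever still in the off slot (horizontal distance between bowl_rim and spout_mouth below 0.055 m and height (world z) of bowl below 0.008 m and angle between bowl's own z axis and vertical below 0.12 rad and linear speed of bowl below 0.02 m/s and contact force between the fingers and bowl below 0.1 N and value of joint gear_across below -0.2 rad), for 0.2 s.
2. the lever is in the slow slot (value of joint gear_across between -0.06 and 0.06 rad), for 0.05 s.
At the end, for the whole second after the job is handed in: the bowl stands upright and still on the bench, its middle within 55 mm of the spout mouth seen from above, and the lever rests in the fast slot (gear_across above 0.2 rad) at its closed end (gear_along below -0.10 rad, ball within about 8 mm of its stop), released (horizontal distance between bowl_rim and spout_mouth below 0.055 m and height (world z) of bowl below 0.008 m and angle between bowl's own z axis and vertical below 0.12 rad and linear speed of bowl below 0.02 m/s and value of joint gear_across above 0.2 rad and value of joint gear_along below -0.1 rad); the robot touches nothing.
It fails at once if the bowl is let go more than 25 mm above the bench (height (world z) of bowl above 0.025 m and contact force between anything else and bowl below 0.02 N).
It fails at once if the bowl is tipped over (by more than 45 degrees) (angle between bowl's own z axis and vertical above 0.8 rad).
It fails at once if the cobek is moved by more than 30 mm (distance of cobek from where it was at the start of the episode above 0.03 m).
It fails at once if the ulekan is moved by more than 30 mm (distance of ulekan from where it was at the start of the episode above 0.03 m).
It fails at once if the jar is moved by more than 30 mm (distance of jar from where it was at the start of the episode above 0.03 m).
It also fails if it takes over 61 s, if anything falls off the work surface, if the arm or the gripper's body presses on something with over 40 N, if the wrist force passes 120 N, or if a joint passes its speed limit or range.

### The arm

A 6-joint arm with a two-finger parallel gripper is mounted at the origin on the work surface. World frame = base frame: x ahead of the robot, y to its left, z up, the work surface at z = 0. Lengths are in m, angles in rad, forces in N, time in s.
With the tool pointing down it reaches from about 0.325 to 0.9 m from the base axis. Payload 6.1 kg.
Tool frame: the origin (TCP) lies at the very end of the fingers, on their centre line; the grasp point (between the pads) lies 19 mm behind it (robot.grip_point_offset is the z of the grasp point in the tool frame, in m); z points along the fingers, y is the line along which they close (so a half turn about z gives the same grasp; the last joint's range is limited). The gripper opens to 85 mm and grips with 20 to 120 N. Pads are 22 mm wide; open, the fingers measure 114 mm over their backs; the gripper's body (76 mm by 85 mm) begins 54 mm behind the grasp point. The pads swing forward as they close: fully open they stand 13 mm farther back than shut.
Start: joints at [1.184, 0.22, 1.526, -0, 1.395, -0.126], TCP at [0.161, 0.604, 0.231] pointing down, gripper open.
Joint ranges: [-2.98, 2.98], [-0.91, 2.08], [0.09, 2.57], [-1.24, 4.39], [0.2, 2.65], [-2.68, 2.68]. Speed limits (rad/s): [2.57, 2.57, 3.01, 3.14, 3.14, 3.14].

### API

Orientations are given as a unit quaternion [x, y, z, w].
In Python, from station import robot gives the robot as it stands.
- The arm moves only by the shell command python3 -m crank 'ROWS'. ROWS is JSON, a list of rows, each a list of 7 numbers: the turn, a rotation vector about the tool's x, y, z in units of 30 degrees (1.0 is 30 degrees), then the shift along the tool's x, y, z in units of 20 cm (1.0 is 20 cm), then the opening, from 0 (shut) to 1 (fully open). In form: [[rx, ry, rz, tx, ty, tz, hand], ...]. A call has 1 to 10 rows; each row shifts and turns the commanded pose from where the row before left it, along the tool's axes as they then stand; what a row does not reach is not made up. A row lasts 1/12 s, in which the tool goes at most 41.7 mm and 7.16 degrees, less where a joint would pass 70% of its speed; a pose out of reach is approached as far as the arm can. A call with a number of a shift or a turn outside -1 to 1 is refused whole. A call with a gripper value outside its range is refused whole. The fingers move at their own pace and stop on an object; the grip force is fixed at half the most. Time passes only in rows, so rows that do not move let the fingers close. It gives the time, the measured TCP pose, the force, the opening and the grip force at its end, in the units of the state.
- robot.get_obs(): the state, without advancing time (a new reading comes with each control period).
- robot.read_camera(name): name is "side" or "top" or "wrist"; returns the picture (420x560x3 uint8, red, green, blue); there is no depth.
- robot.camera_model(name): a dict with "intrinsics" (3x3 intrinsics, pixels), "extrinsics" (4x4, takes a point from camera to world coordinates). Camera axes: x right, y down, z forward; pixel columns grow to the right and rows downward; lengths in m; the calibration is good to about 2 mm. The wrist camera is an equidistant fisheye: a pixel r from the principal point sees the ray r / f radians off the axis. A picture is of the moment at which its call begins: read the wrist's pose just before it. camera_model takes no time and is no camera call; for the wrist camera it gives the pose at the moment of the call.
- robot.job_done(): hands the job in; it is judged then, once.
The state is a dict: "t": time; "joints": joint angles; "dq": joint speeds; "effort": joint torques, N m; "ee_pos": TCP position; "eef_rot": TCP orientation; "contact_force": force on the tool from outside, world axes, zero at the start; "wrist_torque": the same for the moment, N m; "opening": finger opening in m; "finger_force": force on a finger pad.
Only numpy, scipy, OpenCV 4.12 (cv2) and the standard library are available. Lean on these libraries where they do the work, as an engineer would, in place of code of your own. Each camera call takes 0.05 s, during which the arm holds its last target. There are 200 camera calls.

## Working session

There is one attempt and no reset: what is moved stays moved. The work goes in short steps, Python scripts to look and compute and a shell command to move; the robot and the scene stay as the last step left them, time stands still between calls to the robot, and variables do not carry over. Pictures are saved under pics/ and viewed, at most 10 in all, crops included, and the job is handed in when it is done.

```bash
mkdir -p pics
python3 - <<'E'
from station import robot
import cv2,numpy as np
for n in ("top","side"):
    cv2.imwrite(f"pics/{n}0.png",robot.read_camera(n)[:,:,::-1])
    m=robot.camera_model(n);print(n,np.round(m["intrinsics"],1).tolist(),np.round(m["extrinsics"],3).tolist())
o=robot.get_obs();print(o["t"],o["ee_pos"],o["eef_rot"],robot.grip_point_offset,o["opening"])
E
```

```text
top [[447.2, 0.0, 279.8], [0.0, 447.2, 209.0], [0.0, 0.0, 1.0]] [[-0.026, -0.99, 0.139, 0.284], [-1.0, 0.024, -0.016, -0.077], [0.013, -0.14, -0.99, 1.69], [0.0, 0.0, 0.0, 1.0]]
side [[467.9, 0.0, 280.3], [0.0, 467.9, 212.1], [0.0, 0.0, 1.0]] [[-0.781, 0.34, -0.524, 1.186], [0.624, 0.457, -0.634, 0.74], [0.023, -0.822, -0.569, 0.914], [0.0, 0.0, 0.0, 1.0]]
0.1 [0.16095516 0.6033649  0.23029929] [ 1.30024537e-01  9.91510394e-01 -8.44470485e-04 -2.10660156e-04] -0.0187 0.08513747787330911
```

View pics/top0.png

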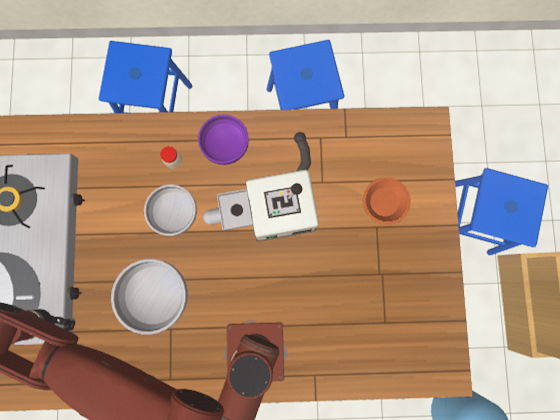

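View pics/side0.png

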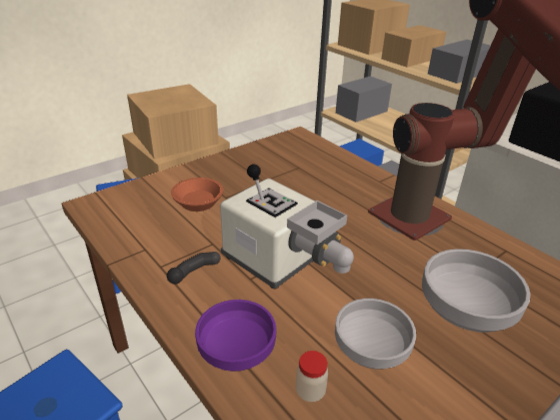

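Top view: there are three bowl candidates: purple (223,139), large steel (149,296) and small steel (170,210). By the description I choose the small steel one, left of the spout at (210,216). The gate is at (283,203) and the ball at (297,189). Next I measure and check in a close crop.

```bash
cat > h.py <<'E'
from station import robot
import cv2,numpy as np
def ray(n,uv):
    m=robot.camera_model(n);K=np.array(m["intrinsics"]);T=np.array(m["extrinsics"])
    d=T[:3,:3]@np.linalg.solve(K,[uv[0],uv[1],1.]);return T[:3,3],d
def plane(n,uv,z):
    o,d=ray(n,uv);return (o+d*(z-o[2])/d[2])
def proj(n,p):
    m=robot.camera_model(n);K=np.array(m["intrinsics"]);T=np.linalg.inv(np.array(m["extrinsics"]))
    q=K@(T[:3,:3]@np.asarray(p)+T[:3,3]);return q[:2]/q[2]
E
python3 - <<'E'
from h import *
im=cv2.imread("pics/top0.png");hsv=cv2.cvtColor(im,cv2.COLOR_BGR2HSV)
g=((hsv[:,:,1]<45)&(hsv[:,:,2]>90)).astype(np.uint8)*255
def blob(mask,x0,x1,y0,y1):
    m=np.zeros_like(mask);m[y0:y1,x0:x1]=mask[y0:y1,x0:x1]
    c,_=cv2.findContours(m,cv2.RETR_EXTERNAL,cv2.CHAIN_APPROX_NONE);return max(c,key=cv2.contourArea)
vis=im.copy()
for b in((135,203,175,245),(105,195,250,340)):
    c=blob(g,*b);pts=np.array([plane("top",p[0],.062)[:2] for p in c]);(x,y),r=cv2.minEnclosingCircle(pts.astype(np.float32));print("bowl",x,y,r);cv2.drawContours(vis,[c],-1,(0,0,255),1)
w=((hsv[:,:,1]<40)&(hsv[:,:,2]>200)).astype(np.uint8)*255
w=cv2.morphologyEx(w,cv2.MORPH_CLOSE,np.ones((5,5)))
c=blob(w,240,325,165,245);h=cv2.convexHull(c)
pts=np.array([plane("top",p[0],.198)[:2] for p in h]).astype(np.float32);r=cv2.minAreaRect(pts);print("deck",r)
cv2.drawContours(vis,[h],-1,(0,0,255),1)
k=(hsv[:,:,2]<45).astype(np.uint8)*255
kk=np.zeros_like(k);kk[180:197,290:304]=k[180:197,290:304]
c=blob(kk,290,304,180,197);(u,v),rr=cv2.minEnclosingCircle(c);print("ball",u,v,rr,plane("top",(u,v),.29))
red=((hsv[:,:,1]>150)&(hsv[:,:,2]>150)&((hsv[:,:,0]<5)|(hsv[:,:,0]>170))).astype(np.uint8)*255
c=blob(red,155,185,140,170);M=cv2.moments(c);print("jar",plane("top",(M['m10']/M['m00'],M['m01']/M['m00']),.095))
print("spout end px",plane("top",(207,216),.14))
cr=cv2.resize(vis[130:260,130:330],(800,520),interpolation=cv2.INTER_CUBIC);cv2.imwrite("pics/crop1.png",cr)
E
```

```text
bowl 0.5206736326217651 0.29918956756591797 0.09692481905221939
bowl 0.21296577155590057 0.37278982996940613 0.13493409752845764
deck ((0.5119508504867554, -0.08496296405792236), (0.19368094205856323, 0.2554650604724884), 8.600214958190918)Traceback (most recent call last):
  File "<stdin>", line 17, in <module>
  File "<stdin>", line 6, in blob
ValueError: max() iterable argument is empty
```

Run:
```python
from h import *
im=cv2.imread("pics/top0.png")
cv2.imwrite("pics/crop1.png",cv2.resize(im[150:250,140:330],(798,420),interpolation=cv2.INTER_CUBIC))
```

```text
(no output)
```

View pics/crop1.png

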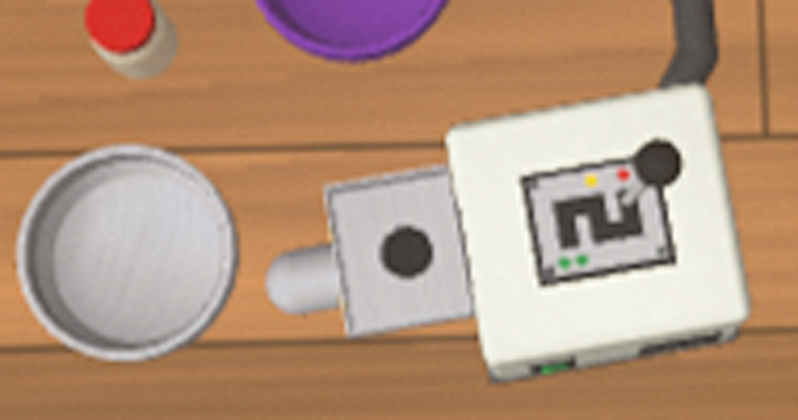

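The crop confirms a plain silver bowl with centre at (127,252), so top pixel (170,210), clear of the jar at (120,20). In the same crop the gate corners are (521,178), (653,155), (676,262) and (541,286), and the ball is at (658,162).

Run:
```python
from h import *
P=lambda u,v,z:plane("top",(140+u/4.2-.4,150+v/4.2-.4),z)
g=[P(*c,.208) for c in((521,178),(653,155),(676,262),(541,286))]
c=np.mean(g,0);print("gate",c,[round(np.linalg.norm(g[i]-g[i-1]),4) for i in range(4)])
ydir=(g[0]-g[1]+g[3]-g[2]);xd=(g[0]-g[3]+g[1]-g[2]);print("yaw",np.arctan2(-ydir[0],ydir[1]),np.arctan2(xd[1],xd[0]))
d=[P(*q,.198) for q in((448,130),(705,85),(746,320),(489,362))];print("deck",np.mean(d,0),[round(np.linalg.norm(d[i]-d[i-1]),4) for i in range(4)])
e=d[0]-d[1]+d[3]-d[2];print(np.arctan2(-e[0],e[1]))
p=[P(*q,.230) for q in((325,185),(449,165),(470,314),(350,337))];print("pan",np.mean(p,0))
e=np.mean(p,0)-c;print("yaw pan",np.arctan2(-e[0],e[1]))
print("ball",P(658,162,.288),"bowl",P(127,252,.065),"jar",P(120,20,.095),"purp",P(352,-40,.05))
y=np.arctan2(-ydir[0],ydir[1])
print(proj("top",[*c[:2],0]),proj("side",[*c[:2],.206]))
for yy in(y,.2):
  Y=np.array([-np.sin(yy),np.cos(yy)]);print("spout",c[:2]+.25*Y,"sideproj",proj("side",[*(c[:2]+.25*Y),.115]))
```

```text
gate [ 0.51645362 -0.10841405  0.208     ] [np.float64(0.0886), np.float64(0.1075), np.float64(0.0885), np.float64(0.1092)]
yaw 0.15204199162080473 0.16846684515843605
deck [ 0.51545835 -0.10803602  0.198     ] [np.float64(0.191), np.float64(0.2117), np.float64(0.1944), np.float64(0.2077)]
0.14548522438949724
pan [0.49314344 0.04890996 0.23      ]
yaw pan 0.14709651153397676
ball [ 0.5473841  -0.15358829  0.288     ] bowl [0.52058011 0.2992138  0.065     ] jar [0.72023441 0.29999527 0.095     ] purp [0.78330954 0.10301679 0.05      ]
[280.99054737 210.45077566] [272.08708942 200.3229451 ]
spout [0.4785894  0.13870191] sideproj [341.96025345 267.28571842]
spout [0.46678629 0.13660259] sideproj [344.62794235 265.02749865]
```

```bash
cat >> h.py <<'E'
from scipy.spatial.transform import Rotation as R
YAW=.150; G=np.array([.5160,-.1083]); Y=np.array([-np.sin(YAW),np.cos(YAW)]); X=np.array([np.cos(YAW),np.sin(YAW)])
def go(p):
    "shift needed in tool axes, units"
    o=robot.get_obs();r=R.from_quat(o["eef_rot"]);d=np.asarray(p)-o["ee_pos"]
    print("t",round(o["t"],2),"pos",o["ee_pos"].round(4),"units",(r.inv().apply(d)/.2).round(3),"yaw err",round(yawerr(),3),"F",np.round(o["contact_force"],1))
def yawerr():
    y=R.from_quat(robot.get_obs()["eef_rot"]).as_matrix()[:,1];return YAW-np.arctan2(-y[0],y[1])
E
python3 -m crank '[[0,0,-0.2,0,0,0,1],[0,0,-0.2,0,0,0,1],[0,0,-0.2,0,0,0,1],[0,0,-0.185,0,0,0,1],[0,0,0,0,0,0,1],[0,0,0,0,0,0,1]]'
python3 -c "
from h import *
B=np.array([.5206,.2992]);p=B+.091*Y;go([*p,.13])"
```

```text
t: 0.6
ee_pos: [0.1611, 0.6036, 0.2308]
eef_rot: [-0.074, 0.997, -0.0, -0.0]
contact_force: [-0.2, -0.3, 0.5]
opening: 0.0854
finger_force: 0.0
t 0.6 pos [0.1611 0.6036 0.2308] units [-1.554 -1.314  0.504] yaw err 0.003 F [-0.2 -0.3  0.5]
```

```bash
python3 -m crank '[[0,0,0,-0.14,-0.118,0,1],[0,0,0,-0.14,-0.118,0,1],[0,0,0,-0.14,-0.118,0,1],[0,0,0,-0.14,-0.118,0,1],[0,0,0,-0.14,-0.118,0,1],[0,0,0,-0.14,-0.118,0.02,1],[0,0,0,-0.14,-0.118,0.03,1],[0,0,0,-0.14,-0.118,0.05,1],[0,0,0,-0.14,-0.118,0.05,1],[0,0,0,-0.14,-0.118,0.05,1]]'
python3 -m crank '[[0,0,0,-0.1,-0.08,0.1,1],[0,0,0,-0.054,-0.05,0.1,1],[0,0,0,0,0,0,1],[0,0,0,0,0,0,1]]'
python3 - <<'E'
from h import *
B=np.array([.5206,.2992]);p=B+.091*Y;go([*p,.036])
cv2.imwrite("pics/wrist1.png",robot.read_camera("wrist")[:,:,::-1])
E
```

```text
t: 1.43
ee_pos: [0.4747, 0.4112, 0.1909]
eef_rot: [-0.073, 0.997, 0.0, 0.0]
contact_force: [0.4, 0.1, 1.0]
opening: 0.0851
finger_force: 0.0
t: 1.77
ee_pos: [0.5071, 0.3901, 0.1494]
eef_rot: [-0.073, 0.997, -0.001, -0.002]
contact_force: [0.9, 0.3, 0.4]
opening: 0.0845
finger_force: 0.0
t 1.77 pos [0.5071 0.3901 0.1494] units [-0.001 -0.004  0.567] yaw err 0.004 F [0.9 0.3 0.4]
```

View pics/wrist1.png

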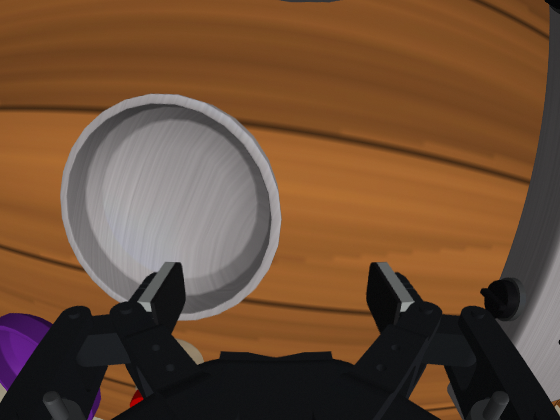

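The wrist view shows the right-hand rim (about 272,220) running midway between the open fingers, with their tips at (180,265) and (372,265). I descend and close.

```bash
python3 -m crank '[[0,0,0,0,0,0.12,1],[0,0,0,0,0,0.14,1],[0,0,0,0,0,0.12,1],[0,0,0,0,0,0.1,1],[0,0,0,0,0,0.087,1],[0,0,0,0,0,0,1],[0,0,0,0,0,0,1]]'
python3 -m crank '[[0,0,0,0,0,0,0],[0,0,0,0,0,0,0],[0,0,0,0,0,0,0],[0,0,0,0,0,0,0],[0,0,0,0,0,0,0],[0,0,0,0,0,0,0],[0,0,0,0,0,0,0],[0,0,0,0,0,0,0],[0,0,0,0,0,0,0],[0,0,0,0,0,0,0]]'
```

```text
t: 2.4
ee_pos: [0.5068, 0.3923, 0.0384]
eef_rot: [-0.075, 0.997, -0.0, -0.0]
contact_force: [0.4, -0.6, 0.5]
opening: 0.0849
finger_force: 0.0
t: 3.23
ee_pos: [0.5089, 0.3912, 0.0389]
eef_rot: [-0.075, 0.997, -0.0, 0.001]
contact_force: [3.4, -1.4, 4.6]
opening: 0.0069
finger_force: 59.6
```

```bash
python3 -m crank '[[0,0,0,0,0,-0.03,0],[0,0,0,0,0,-0.03,0],[0,0,0,0,0,0,0],[0,0,0,0,0,0,0]]'
python3 -c "
from h import *
go([*(G+.351*Y),.05])"
```

```text
t: 3.57
ee_pos: [0.507, 0.3915, 0.0495]
eef_rot: [-0.075, 0.997, 0.0, -0.001]
contact_force: [0.5, 0.6, -4.6]
opening: 0.0069
finger_force: 58.6
t 3.57 pos [0.507  0.3915 0.0495] units [ 0.329 -0.723 -0.002] yaw err 0.0 F [ 0.5  0.6 -4.6]
```

```bash
python3 -m crank '[[0,0,0,0.015,-0.03,0,0],[0,0,0,0.033,-0.072,0,0],[0,0,0,0.033,-0.072,0,0],[0,0,0,0.033,-0.072,0,0],[0,0,0,0.033,-0.072,0,0],[0,0,0,0.033,-0.072,0,0],[0,0,0,0.033,-0.072,0,0],[0,0,0,0.033,-0.072,0,0],[0,0,0,0.033,-0.072,0,0],[0,0,0,0.03,-0.072,0,0]]'
python3 -m crank '[[0,0,0,0.02,-0.06,0,0],[0,0,0,0,-0.025,0,0],[0,0,0,0,0,0,0],[0,0,0,0,0,0,0]]'
python3 - <<'E'
from h import *
go([*(G+.351*Y),.0386])
cv2.imwrite("pics/side1.png",cv2.resize(robot.read_camera("side")[130:340,200:480,::-1],(800,600)))
E
```

```text
t: 4.4
ee_pos: [0.4655, 0.2469, 0.0491]
eef_rot: [-0.075, 0.997, -0.0, -0.001]
contact_force: [-0.3, 0.9, -3.6]
opening: 0.007
finger_force: 58.7
t: 4.73
ee_pos: [0.4658, 0.2307, 0.05]
eef_rot: [-0.075, 0.997, 0.0, 0.0]
contact_force: [0.5, 0.8, -3.6]
opening: 0.0073
finger_force: 58.7
t 4.73 pos [0.4658 0.2307 0.05  ] units [0.005 0.042 0.057] yaw err 0.001 F [ 0.5  0.8 -3.6]
```

View pics/side1.png

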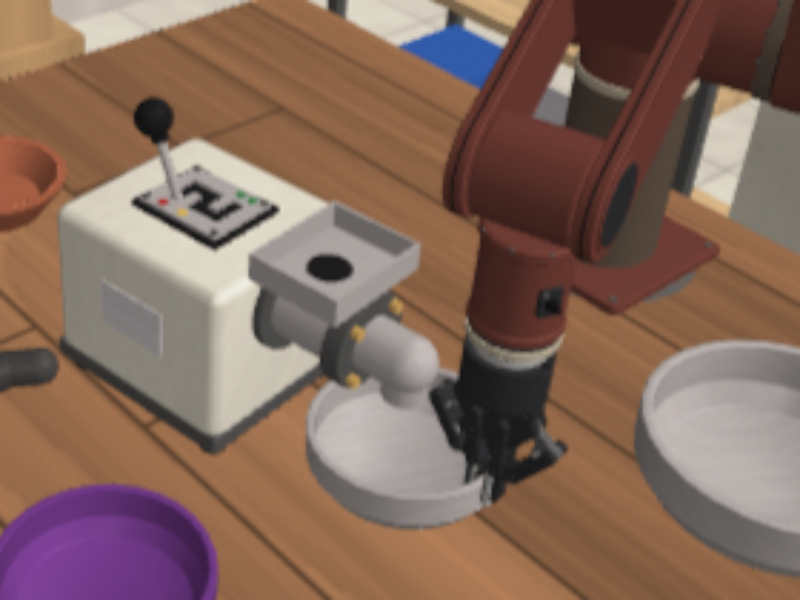

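The bowl hangs level just above the bench, with the spout (410,385 in the crop) over its inside and the gripper clear of the spout. I back off 8 mm, lower and release.

```bash
python3 -m crank '[[0,0,0,0,0.02,0,0],[0,0,0,0,0.022,0.01,0],[0,0,0,0,0,0.02,0],[0,0,0,0,0,0.015,0],[0,0,0,0,0,0.013,0],[0,0,0,0,0,0,0],[0,0,0,0,0,0,0]]'
python3 -m crank '[[0,0,0,0,0,0,0.45],[0,0,0,0,0,0,0.45],[0,0,0,0,0,0,0.45],[0,0,0,0,0,0,0.45],[0,0,0,0,0,0,0.45],[0,0,0,0,0,0,0.45]]'
python3 -m crank '[[0,0,0,0,0,-0.05,0.45],[0,0,0,0,0,-0.1,0.45],[0,0,0,0,0.05,-0.15,0.45],[0,0,0,0,0.1,-0.15,0.45],[0,0,0,0,0.1,-0.2,0.45],[0,0,0,0,0,-0.2,0.45],[0,0,0,0,0,-0.2,0.45],[0,0,0,0,0,-0.2,0.45],[0,0,0,0,0,-0.2,0.45],[0,0,0,0,0,0,0.45]]'
python3 - <<'E'
from h import *
go([*(G+.351*Y),.35])
im=robot.read_camera("top")[:,:,::-1]
cv2.imwrite("pics/top2f.png",im)
cv2.imwrite("pics/top2.png",cv2.resize(im[150:250,140:330],(798,420),interpolation=cv2.INTER_CUBIC))
print(proj("top",[*(G+.25*Y),.115]))
E
```

```text
t: 5.37
ee_pos: [0.4652, 0.2402, 0.0397]
eef_rot: [-0.075, 0.997, 0.001, 0.001]
contact_force: [-2.3, 4.4, 7.3]
opening: 0.0071
finger_force: 61.3
t: 5.87
ee_pos: [0.4641, 0.2388, 0.0381]
eef_rot: [-0.075, 0.997, -0.0, -0.0]
contact_force: [-0.2, -0.1, 1.0]
opening: 0.0385
finger_force: 0.0
t: 6.7
ee_pos: [0.4599, 0.2884, 0.3367]
eef_rot: [-0.075, 0.997, 0.003, 0.008]
contact_force: [1.0, 0.3, 0.6]
opening: 0.0386
finger_force: 0.0
t 6.7 pos [0.4599 0.2884 0.3367] units [ 0.018 -0.248 -0.068] yaw err -0.001 F [1.  0.3 0.6]
[211.93241686 218.28311534]
```

View pics/top2.png

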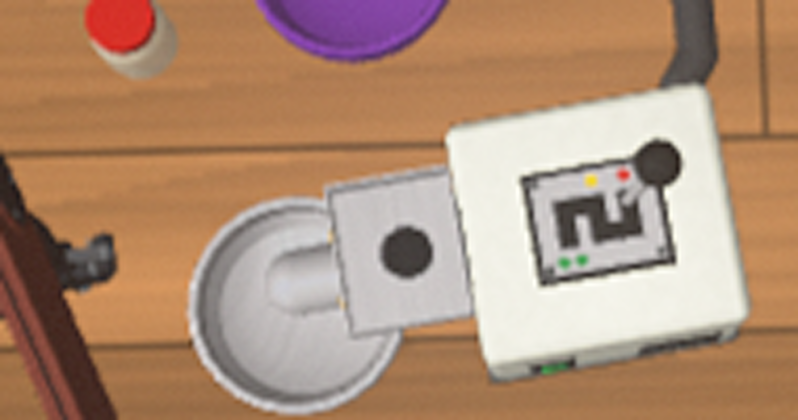

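The bowl stands under the spout, its centre near crop (297,305) and the spout tip near (300,285), which is well within tolerance. The lever is untouched, with the ball still at (658,162). Next I go above the ball.

Run:
```python
from h import *
c=plane("top",(140+297/4.2-.4,150+305/4.2-.4),.065)[:2];print("bowl-spout mm",1000*(c-G-.25*Y))
go([*(G+.024*X-.048*Y),.34])
```

```text
bowl-spout mm [-8.14305665 12.80172928]
t 6.75 pos [0.459  0.288  0.3326] units [-0.105 -2.242 -0.043] yaw err -0.0 F [-0.3  0.2  0.6]
```

```bash
python3 -m crank '[[0,0,0,0,-0.1,-0.05,0.45],[0,0,0,-0.01,-0.18,-0.02,0.6],[0,0,0,-0.01,-0.18,0,1],[0,0,0,-0.01,-0.18,0,1],[0,0,0,-0.01,-0.18,0,1],[0,0,0,-0.01,-0.18,0,1],[0,0,0,-0.01,-0.18,0,1],[0,0,0,-0.01,-0.18,0,1],[0,0,0,-0.01,-0.18,0,1],[0,0,0,-0.01,-0.18,0,1]]'
python3 -m crank '[[0,0,0,-0.01,-0.18,0,1],[0,0,0,-0.01,-0.18,0,1],[0,0,0,0,-0.1,0,1],[0,0,0,0,-0.06,0,1],[0,0,0,0,0,0,1],[0,0,0,0,0,0,1],[0,0,0,0,0,0,1]]'
python3 - <<'E'
from h import *
go([*(G+.024*X-.048*Y),.270])
cv2.imwrite("pics/wrist2.png",robot.read_camera("wrist")[:,:,::-1])
E
```

```text
t: 7.58
ee_pos: [0.5256, -0.0522, 0.3387]
eef_rot: [-0.075, 0.997, 0.0, -0.001]
contact_force: [0.6, 0.5, -0.2]
opening: 0.0856
finger_force: 0.0
t: 8.17
ee_pos: [0.5455, -0.1513, 0.3394]
eef_rot: [-0.076, 0.997, 0.0, -0.0]
contact_force: [-0.9, 1.2, 0.2]
opening: 0.0851
finger_force: 0.0
t 8.17 pos [ 0.5455 -0.1513  0.3394] units [-0.006 -0.006  0.347] yaw err -0.001 F [-0.9  1.2  0.2]
```

View pics/wrist2.png

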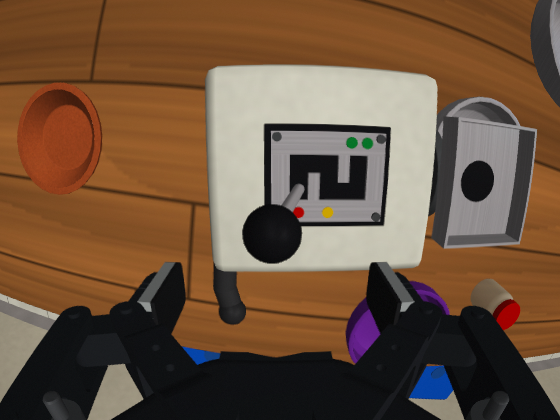

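In the wrist view the ball at (272,233) is centred between the fingers (180 and 372). I convert that pixel with the fisheye model.

Run:
```python
from h import *
m=robot.camera_model("wrist");K=np.array(m["intrinsics"]);T=np.array(m["extrinsics"])
def w(u,v,z):
    a=np.array([(u-K[0,2])/K[0,0],(v-K[1,2])/K[1,1]]);t=np.linalg.norm(a);d=T[:3,:3]@np.r_[a/t*np.sin(t),np.cos(t)];return (T[:3,3]+d*(z-T[2,3])/d[2])[:2]
f=lambda p:(1000*np.array([(p-G)@X,(p-G)@Y])).round(1)
b=w(272,233,.2886);print("ball",b,f(b))
q=[w(*c,.208) for c in((265,124),(390,128),(385,225),(266,225))];print("gate off",f(np.mean(q,0)))
go([*b,.270])
```

```text
ball [ 0.5463984 -0.1523931] [ 23.5 -48.1]
gate off [2.  0.1]
t 8.22 pos [ 0.5456 -0.1511  0.3396] units [-0.003 -0.007  0.348] yaw err -0.002 F [ 0.3 -0.5 -0.9]
```

```bash
python3 -m crank '[[0,0,0,0,-0.006,0.1,1],[0,0,0,0,0,0.1,1],[0,0,0,0,0,0.1,1],[0,0,0,0,0,0.07,1],[0,0,0,0,0,0,1],[0,0,0,0,0,0,1]]'
python3 -m crank '[[0,0,0,0,0,0,0.4],[0,0,0,0,0,0,0.4],[0,0,0,0,0,0,0.4],[0,0,0,0,0,0,0.4],[0,0,0,0,0,0,0.4],[0,0,0,0,0,0,0.4],[0,0,0,0,0,0,0.4],[0,0,0,0,0,0,0.4]]'
python3 -c "
from h import *
go([*(G-.02*X-.048*Y),.266])"
```

```text
t: 8.72
ee_pos: [0.5455, -0.1524, 0.2652]
eef_rot: [-0.076, 0.997, 0.0, -0.001]
contact_force: [0.3, -0.1, -0.1]
opening: 0.0853
finger_force: 0.0
t: 9.38
ee_pos: [0.5465, -0.154, 0.2669]
eef_rot: [-0.075, 0.997, -0.0, 0.001]
contact_force: [-0.9, 0.2, 5.5]
opening: 0.0356
finger_force: 59.3
t 9.38 pos [ 0.5465 -0.154   0.2669] units [0.217 0.009 0.004] yaw err -0.0 F [-0.9  0.2  5.5]
```

Fz is up and the opening is slightly under 38 mm, so the grip sits a bit high. I regrip 7 mm lower.

```bash
python3 -m crank '[[0,0,0,0,0,0,0.7],[0,0,0,0,0,0,0.7],[0,0,0,0,0,0.02,0.7],[0,0,0,0,0,0.02,0.7],[0,0,0,0,0,0,0.35],[0,0,0,0,0,0,0.35],[0,0,0,0,0,0,0.35],[0,0,0,0,0,0,0.35],[0,0,0,0,0,0,0.35],[0,0,0,0,0,0,0.35]]'
python3 -c "
from h import *
go([*(G-.0218*X-.048*Y),.258])"
```

```text
t: 10.22
ee_pos: [0.5455, -0.1538, 0.257]
eef_rot: [-0.075, 0.997, 0.0, -0.001]
contact_force: [-1.2, -0.3, -5.3]
opening: 0.0357
finger_force: 60.1
t 10.22 pos [ 0.5455 -0.1538  0.257 ] units [ 0.221  0.007 -0.005] yaw err -0.0 F [-1.2 -0.3 -5.3]
```

```bash
python3 -m crank '[[0,0,0,0.03,0,0,0.35],[0,0,0,0.03,0,0,0.35],[0,0,0,0.04,0,0,0.35],[0,0,0,0.04,0,0,0.35],[0,0,0,0.04,0,0,0.35],[0,0,0,0.04,0,0,0.35],[0,0,0,0,0,0,0.35],[0,0,0,0,0,0,0.35]]'
python3 -c "
from h import *
go([*(G-.0218*X+.000*Y),.264])"
```

```text
t: 10.88
ee_pos: [0.5015, -0.1604, 0.2574]
eef_rot: [-0.075, 0.997, 0.0, -0.0]
contact_force: [1.1, 0.7, -4.2]
opening: 0.0355
finger_force: 60.8
t 10.88 pos [ 0.5015 -0.1604  0.2574] units [-0.002  0.247 -0.033] yaw err -0.0 F [ 1.1  0.7 -4.2]
```

Low force and on track. Next I cross to slow.

```bash
python3 -m crank '[[0,0,0,0,0.03,-0.008,0.35],[0,0,0,0,0.04,-0.008,0.35],[0,0,0,0,0.04,-0.006,0.35],[0,0,0,0,0.04,-0.004,0.35],[0,0,0,0,0.04,-0.003,0.35],[0,0,0,0,0.04,-0.001,0.35],[0,0,0,0,0.015,0,0.35],[0,0,0,0,0,0,0.35],[0,0,0,0,0,0,0.35]]'
python3 -c "
from h import *
go([*(G+.0218*X+.000*Y),.264])"
```

```text
t: 11.63
ee_pos: [0.4965, -0.1152, 0.2675]
eef_rot: [-0.075, 0.997, -0.005, 0.002]
contact_force: [-1.9, -7.8, 8.0]
opening: 0.0359
finger_force: 59.5
t 11.63 pos [ 0.4965 -0.1152  0.2675] units [-0.211  0.019  0.018] yaw err -0.0 F [-1.9 -7.8  8. ]
```

```bash
python3 -m crank '[[0,0,0,-0.03,0,0,0.35],[0,0,0,-0.03,0,0,0.35],[0,0,0,-0.04,0,0,0.35],[0,0,0,-0.04,0,0,0.35],[0,0,0,-0.04,0,0,0.35],[0,0,0,-0.035,0,0,0.35],[0,0,0,0,0,0,0.35],[0,0,0,0,0,0,0.35]]'
python3 -c "
from h import *
go([*(G+.0218*X+.0474*Y),.258])"
```

```text
t: 12.3
ee_pos: [0.5384, -0.1065, 0.2662]
eef_rot: [-0.075, 0.997, -0.002, 0.001]
contact_force: [-0.2, -2.8, 6.5]
opening: 0.0357
finger_force: 61.5
t 12.3 pos [ 0.5384 -0.1065  0.2662] units [0.003 0.245 0.04 ] yaw err -0.0 F [-0.2 -2.8  6.5]
```

```bash
python3 -m crank '[[0,0,0,0,0.03,0,0.35],[0,0,0,0,0.04,0.002,0.35],[0,0,0,0,0.04,0.003,0.35],[0,0,0,0,0.04,0.005,0.35],[0,0,0,0,0.04,0.007,0.35],[0,0,0,0,0.04,0.008,0.35],[0,0,0,0,0.01,0.005,0.35],[0,0,0,0,0,0,0.35],[0,0,0,0,0,0,0.35]]'
python3 -c "
from h import *
go([*(G-.0275*X+.0474*Y),.258])"
```

```text
t: 13.05
ee_pos: [0.5312, -0.0593, 0.2598]
eef_rot: [-0.075, 0.997, -0.002, 0.001]
contact_force: [-0.2, -3.3, 5.2]
opening: 0.036
finger_force: 62.9
t 13.05 pos [ 0.5312 -0.0593  0.2598] units [0.249 0.006 0.009] yaw err -0.001 F [-0.2 -3.3  5.2]
```

```bash
python3 -m crank '[[0,0,0,0.03,0,0,0.35],[0,0,0,0.04,0,0,0.35],[0,0,0,0.04,0,0,0.35],[0,0,0,0.04,0,0,0.35],[0,0,0,0.04,0,0,0.35],[0,0,0,0.04,0,0,0.35],[0,0,0,0.03,0,0,0.35],[0,0,0,0,0,0,0.35],[0,0,0,0,0,0,0.35]]'
python3 -c "
from h import *
go([*(G-.0275*X+.0474*Y),.258])"
```

```text
t: 13.8
ee_pos: [0.4814, -0.0658, 0.2586]
eef_rot: [-0.075, 0.997, -0.0, 0.004]
contact_force: [13.9, 0.3, -1.4]
opening: 0.0357
finger_force: 62.6
t 13.8 pos [ 0.4814 -0.0658  0.2586] units [-0.002  0.001  0.003] yaw err -0.0 F [13.9  0.3 -1.4]
```

It is against the stop (14 N along x). I release, rise and check.

```bash
python3 -m crank '[[0,0,0,0,0,0,0.8],[0,0,0,0,0,0,0.8],[0,0,0,0,0,0,0.8],[0,0,0,0,0,0,0.8],[0,0,0,0,0,0,0.8],[0,0,0,0,0,-0.05,0.8],[0,0,0,0,0,-0.1,0.8],[0,0,0,0,0,-0.15,0.8],[0,0,0,0,0,-0.15,0.8],[0,0,0,0,0,-0.1,0.8]]'
python3 -m crank '[[0,0,0,0.1,-0.1,0,0.8],[0,0,0,0.2,0,0,0.8],[0,0,0,0.2,0,0,0.8],[0,0,0,0.2,0,0,0.8],[0,0,0,0,0,0,0.8],[0,0,0,0,0,0,0.8],[0,0,0,0,0,0,0.8]]'
python3 - <<'E'
from h import *
o=robot.get_obs();print(o["ee_pos"],o["contact_force"])
im=robot.read_camera("side")[:,:,::-1]
cv2.imwrite("pics/side3.png",cv2.resize(im[130:340,200:480],(800,600)))
for al,ac in((-.145,.254),(-.10,.254)):
    p=.19*np.array([np.sin(al),np.sin(ac)*np.cos(al),np.cos(ac)*np.cos(al)]);print((proj("side",[*(G+p[0]*X+p[1]*Y),.106+p[2]])-[200,130])*[800/280,600/210])
E
```

```text
t: 14.63
ee_pos: [0.4793, -0.066, 0.3714]
eef_rot: [-0.075, 0.997, -0.001, 0.001]
contact_force: [0.7, -0.1, 0.2]
opening: 0.0682
finger_force: 0.0
t: 15.22
ee_pos: [0.3438, -0.1068, 0.3685]
eef_rot: [-0.075, 0.997, -0.0, 0.001]
contact_force: [-0.2, 0.2, 0.6]
opening: 0.0686
finger_force: 0.0
[ 0.34381101 -0.10676078  0.36852758] [-0.23723297  0.16954937  0.59659387]
[265.10897281 134.8577736 ]
[259.2519686  137.31887557]
```

View pics/side3.png

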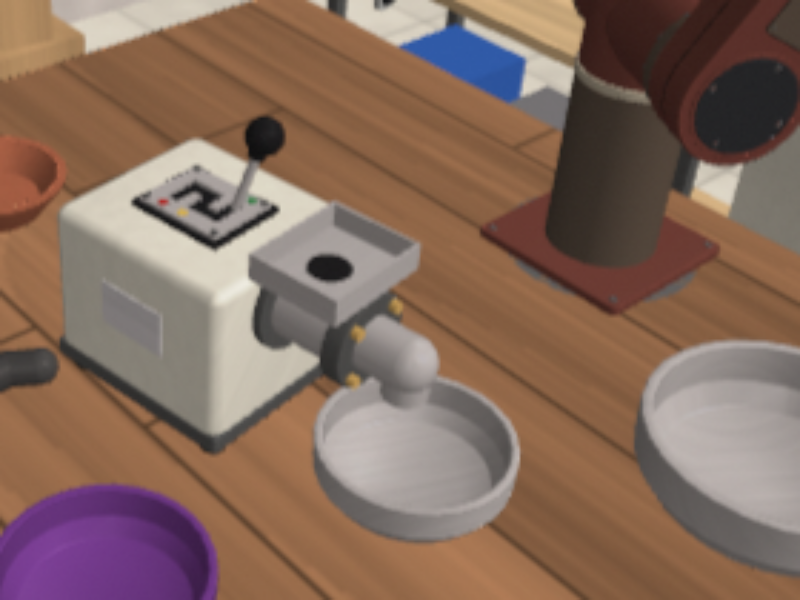

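The ball at (265,136) matches the predicted closed-end position (265,135). The bowl stands upright under the spout, and nothing touches the robot.

```bash
python3 -c "
from station import robot
print(robot.job_done())"
```

```text
the job is handed in; nothing more can be done
None
```

I handed the job in, with no verdict returned: the steel bowl stands upright about 15 mm off the spout centre, and the lever was then shifted through slow to the closed end of the fast slot and released.

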